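Dry-fit a turned candlestick on its bayonet base

TASK

Dry-fit the wooden candlestick on its round base, one piece at a time from the bottom up. First set the rectangular foot block over the steel post with its long side in line with the cross pin, all the way down, and lock it with a quarter turn, either way, so that its long side lies square across the line of the pin; then stack the baluster, then the drip pan, then the candle cup on top, each upright and fully home on the spigot below it. Leave the gouge and sharpening stone where they are.

Things in the scene. Friction and masses are not known exactly. Their poses are not given: they have to be found in the camera images.
- base: round wooden base, fixed to the bench: disc 110 mm across (top face 92), 22 mm high. From its top rises a steel post, 18 mm diameter, 20 mm high, with a cross pin (6 mm thick, 34 mm end to end) 15.5 mm above the disc. Origin: centre of underside; x along the pin. The foot drops over pin and post if its x is within 10 degrees of the pin's line; otherwise it stops on the post, 20 mm too high
- foot: rectangular wooden block, 72 (x) x 52 (y) x 44 mm high, 150 g, spigot (20 mm diameter, 10 high) on top between two dark lines along x. Origin: centre of underside. Below: 22 mm square hole and pin slot 15 x 40 mm along x, in a 10 mm floor under a cavity. Seated, its origin is 22 mm above the base's. It then turns freely either way, with no stop; past 35 degrees the pin holds it down
- baluster: tall vase-shaped piece, 75 mm high plus a spigot (20 mm diameter, 10 high); belly 56 mm across at 26 mm height, neck 28 mm across at 46 to 50 mm, cylindrical collar 40 mm across from 53 to 75 mm, the place to grip. 120 g, upright. Origin: centre of underside; yaw is free. Recess below: 28 mm across, 12 deep. Seated, its origin is 44 mm above the foot's
- pan: drip pan, a low round disc: rim 62 mm across from 12 to 20 mm height, hub 44 mm across below it, spigot (20 mm diameter, 10 high) on top. 50 g. Origin: centre of underside; yaw is free. Recess below: 28 mm across, 12 deep. Seated, its origin is 75 mm above the baluster's
- cup: candle cup, small round cup 48 mm high, 40 mm across at the foot, 44 at the rim, with an open candle hole (about 24 mm wide, 28 deep) and no spigot. 50 g. Origin: centre of underside; yaw is free. Recess below: 28 mm across, 12 deep. Seated, its origin is 20 mm above the pan's
- gouge: bystander: carving gouge lying on the bench, wooden handle 110 mm long and 24 mm thick, steel blade out along its x, 190 mm overall. Origin: under the middle of the handle
- stone: bystander: grey sharpening stone, 120 x 45 x 22 mm, long along its x, lying flat. Origin: centre of the underside
Things that resemble listed ones, but are neither listed nor needed, are in the scene too. Several things look just like the base: the one meant starts nearest to the robot's base.

How it is judged:
By the outcome, as a careful person would: the job done as asked, in the order asked, and still so for the second after the job is handed in, with the robot touching nothing.
It also fails if it takes over 109 s, if anything falls off the work surface, if the arm or the gripper's body presses on something with over 40 N, if the wrist force passes 120 N, or if a joint passes its speed limit or range.

ROBOT

A 7-joint arm with a two-finger parallel gripper is mounted at the origin on the work surface. World frame = base frame: x ahead of the robot, y to its left, z up, the work surface at z = 0. Lengths are in mm, angles in rad, forces in N, time in s.
With the tool pointing down it reaches from about 425 to 1025 mm from the base axis. Payload 9.4 kg.
Tool frame: the origin (TCP) lies on the front face of the gripper's body, between the roots of the fingers; the fingertips stand bot.finger_overhang ahead of it and the grasp point (between the pads) lies 65 mm ahead of it (bot.finger_overhang is the distance from the TCP to the fingertips, in mm); z points along the fingers, y is the line along which they close (so a half turn about z gives the same grasp; the last joint's range is limited). The gripper opens to 93 mm and grips with 3 to 60 N. Pads are 15 mm wide; open, the fingers measure 128 mm over their backs; the gripper's body (75 mm by 188 mm) begins 65 mm behind the grasp point.
Start: joints at [-1.231, 0.599, -0.003, 1.599, 0.002, 0.943, -0.08], TCP at [293.507, 662.931, 302.718] pointing down, gripper open.
Joint ranges: [-2.57, 2.57], [-0.35, 1.97], [-1.29, 1.29], [0.11, 2.56], [-1.05, 4.19], [0.11, 1.86], [-2.63, 2.63]. Speed limits (rad/s): [2.22, 2.22, 3.01, 3.01, 3.14, 3.14, 3.14].

INTERFACE

Orientations are given as [roll, pitch, yaw] about the fixed x, y, z axes, in that order (R = Rz(yaw) Ry(pitch) Rx(roll)).
In Python, from cell import bot gives the robot as it stands.
- The arm moves only by the shell command python3 -m inch 'ROWS' [OPENING] [FORCE]. ROWS is rows parted by semicolons, their numbers by spaces, 1 to 8 of them, each of 6 numbers: dx, dy, dz in mm, then a rotation vector rx, ry, rz in rad; each row is the pose to reach, as a shift and turn from the pose commanded when the command began, along the tool's axes at that moment; what a row does not reach only later rows make up. A row lasts 1/12 s, in which the tool goes at most 41.7 mm and 0.125 rad, less where a joint would pass 70% of its speed; a pose out of reach is approached as far as the arm can. OPENING is the opening from 0.0 (shut) to 1.0 (fully open), set as the command begins (- or left out keeps the last). The fingers move at their own pace and stop on an object; FORCE is the grip in N (left out, the last holds). Time passes only in rows, so rows that do not move let the fingers close. It prints the time, the measured TCP pose, the force, the opening and the grip force at its end.
- bot.observe(): the state, without advancing time (a new reading comes with each control period).
- bot.get_image(name): name is "side" or "top"; returns a dict with "img" (420x560x3 uint8, red, green, blue), "range_z" (420x560 float32, mm along the optical axis (not along the pixel's ray), 0 where there is no reading), "vfov" (degrees; the focal length in pixels is half the picture's height over the tangent of half this angle, whatever the lens; pixels are square), "cx", "cy" (the principal point, pixels), "dist" ([k1, k2, p1, p2, k3] as OpenCV has them; the pictures are not rectified), "pose" (4x4, takes a point from camera to world coordinates). Camera axes: x right, y down, z forward; pixel columns grow to the right and rows downward; lengths in mm; the calibration is good to about 2 mm. A picture is of the moment at which its call begins.
- bot.hand_in(): hands the job in; it is judged then, once.
The state is a dict: "time": time; "joints": joint angles; "joint_vel": joint speeds; "joint_torque": joint torques, N m; "eef_pos": TCP position; "orientation": TCP orientation; "wrist_force": force on the tool from outside, world axes, zero at the start; "torque": the same for the moment, N m; "gripper_width": opening from 0.0 (shut) to 1.0 (fully open); "finger_force": force on a finger pad.
Only numpy, scipy, OpenCV 4.12 (cv2) and the standard library are available. Lean on these libraries where they do the work, as an engineer would, in place of code of your own. Each camera call takes 0.05 s, during which the arm holds its last target. There are 200 camera calls.

## Working session

There is one attempt and no reset: what is moved stays moved. The work goes in short steps, Python scripts to look and compute and a shell command to move; the robot and the scene stay as the last step left them, time stands still between calls to the robot, and variables do not carry over. Pictures are saved under pics/ and viewed, at most 14 in all, crops included, and the job is handed in when it is done.

```bash
ls; mkdir -p pics; python3 - <<'E'
from cell import bot
import cv2,numpy as np
s=bot.observe();print(s,bot.finger_overhang)
for n in("top","side"):
    d=bot.get_image(n);cv2.imwrite(f"pics/{n}0.png",d["img"][:,:,::-1]);np.savez(f"{n}0.npz",**d)
    print(n,d["vfov"],d["cx"],d["cy"],d["dist"],np.round(d["pose"],3).tolist())
E
```

```text
pics
{'time': 0.0, 'joints': array([-1.23073419,  0.600148  , -0.00250358,  1.60013992,  0.0018032 ,
        0.94292138, -0.07976247]), 'joint_vel': array([-0.00039891,  0.00078251, -0.00104641,  0.00017657,  0.00018593,
       -0.001199  ,  0.00066941]), 'joint_torque': array([ 7.42149928e-05, -7.65042043e+01,  1.49721667e+00, -2.52356493e+01,
       -5.24664496e-02,  1.67642708e-02,  1.16958599e-04]), 'eef_pos': array([293.35996934, 662.59197087, 301.84033873]), 'orientation': array([-3.13998681e+00,  1.72145030e-04,  2.72489583e+00]), 'wrist_force': array([0.40347122, 0.50383593, 0.20172293]), 'torque': array([0.03381877, 0.05457722, 0.05889585]), 'finger_force': 0.0, 'gripper_width': 1.0015260725215422} 84.1
top 56.5962195849615 270.41188639428304 219.1025699545022 [-0.01166763  0.          0.          0.          0.        ] [[0.028, -0.996, 0.08, 420.545], [-1.0, -0.029, -0.006, -89.136], [0.008, -0.079, -0.997, 1332.285], [0.0, 0.0, 0.0, 1.0]]
side 45.77818186289302 280.30034551813344 213.58208434561212 [0.02527356 0.         0.         0.         0.        ] [[0.784, -0.483, 0.391, -53.139], [-0.621, -0.597, 0.508, -862.617], [-0.012, -0.641, -0.767, 1169.973], [0.0, 0.0, 0.0, 1.0]]
```

View pics/top0.png

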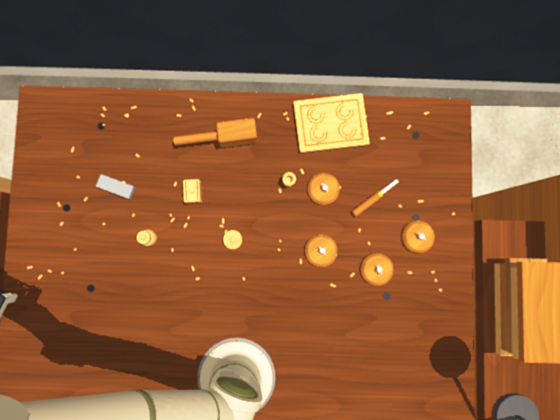

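View pics/side0.png

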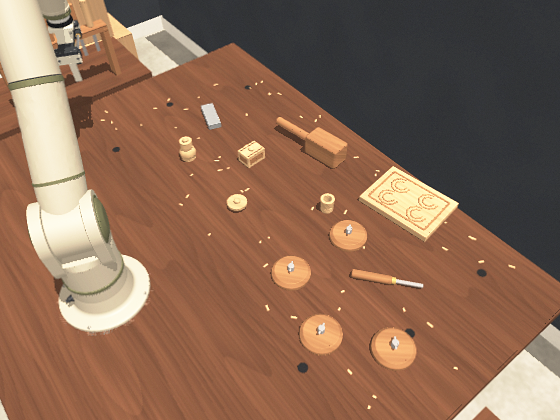

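The top picture shows four look-alike bases at px (321,250), (377,270), (324,188) and (419,236), with the robot base at (237,378). The foot is at (193,191), baluster (147,238), pan (232,239), cup (289,180), stone (115,186) and gouge (375,198). The mallet (215,133) and carved board (332,123) aren't needed. The side picture shows base candidates at (291,272), (321,334), (348,235) and (394,348). I'll measure these and check the choice in a close crop.

```bash
cat > h.py <<'E'
import numpy as np,cv2
def K(d):
    f=210/np.tan(np.radians(float(d["vfov"]))/2)
    return np.array([[f,0,float(d["cx"])],[0,f,float(d["cy"])],[0,0,1]])
def cloud(d):
    v,u=np.mgrid[:420,:560]
    p=cv2.undistortPoints(np.stack([u,v],-1).reshape(-1,1,2).astype(float),K(d),np.array(d["dist"],float)).reshape(420,560,2)
    z=d["range_z"];P=np.stack([p[...,0]*z,p[...,1]*z,z],-1)
    P=P@d["pose"][:3,:3].T+d["pose"][:3,3];P[z==0]=np.nan
    return P
def pix(d,w):
    M=np.linalg.inv(d["pose"]);c=np.atleast_2d(w)@M[:3,:3].T+M[:3,3]
    return cv2.projectPoints(c,np.zeros(3),np.zeros(3),K(d),np.array(d["dist"],float))[0].reshape(-1,2)
def ray(d,uv):
    p=cv2.undistortPoints(np.array(uv,float).reshape(-1,1,2),K(d),np.array(d["dist"],float)).reshape(-1,2)
    r=np.c_[p,np.ones(len(p))]@d["pose"][:3,:3].T
    return d["pose"][:3,3],r
def atz(d,uv,z):
    o,r=ray(d,uv);return o+r*((z-o[2])/r[:,2])[:,None]
def tri(d1,u1,d2,u2):
    o1,r1=ray(d1,u1);o2,r2=ray(d2,u2);r1,r2=r1[0],r2[0]
    t=np.linalg.lstsq(np.c_[r1,-r2],o2-o1,rcond=None)[0]
    a,b=o1+t[0]*r1,o2+t[1]*r2
    return (a+b)/2,np.linalg.norm(a-b)
def crop(d,c,h=20,s=400):
    x,y=map(int,c);return cv2.resize(d["img"][y-h:y+h,x-h:x+h,::-1],(s,s),interpolation=cv2.INTER_CUBIC)
E
python3 - <<'E'
from h import *
T=dict(np.load("top0.npz"));S=dict(np.load("side0.npz"))
O={"base":((321,250),(291,272)),"b2":((377,270),(321,334)),"b3":((324,188),(348,235)),"foot":((193,191),(252,154)),"bal":((147,238),(188,150)),"pan":((232,239),(237,202)),"cup":((289,180),(327,203))}
CT,CS=cloud(T),cloud(S)
for n,(a,b) in O.items():
    for nm,C,(x,y) in(("T",CT,a),("S",CS,b)):
        p=C[y-19:y+20,x-19:x+20].reshape(-1,3);zt=np.nanmedian(p[:,2]);p=p[p[:,2]>9]
        print(n,nm,"table",round(zt,1),"top",np.round(np.percentile(p[:,2],[50,90,99]),1),"mid",np.round((p[:,:2].min(0)+p[:,:2].max(0))/2,1),"ext",np.round(np.ptp(p[:,:2],axis=0)))
m=[crop(T,O[k][0],20,200) for k in O if k[0:2] not in("b2","b3")][:5]
k=[crop(S,O[k][1],20,200) for k in O if k[0:2] not in("b2","b3")][:5]
m=np.vstack([np.hstack(m[:3]+k[:1]),np.hstack(m[3:]+k[1:3])])
cv2.imwrite("pics/crops1.png",m)
E
```

```text
base T table 14.4 top [21.5 25.9 42.2] mid [ 424.5 -269.3] ext [105. 106.]
base S table 18.8 top [21.2 25.3 42.8] mid [ 429.9 -277.9] ext [109. 109.]
b2 T table 13.8 top [21.3 25.8 42.5] mid [ 367.6 -461.7] ext [108. 110.]
b2 S table 21.1 top [21.6 25.7 43.4] mid [ 372.2 -467.4] ext [111. 110.]
b3 T table 12.4 top [21.1 25.8 43. ] mid [ 636.3 -275.9] ext [108. 107.]
b3 S table 16.0 top [21.1 25.7 42.8] mid [ 640.3 -282.6] ext [109. 111.]
foot T table 2.1 top [44.3 49.2 56.3] mid [606.3 170.9] ext [113. 116.]
foot S table 1.2 top [41.1 47.1 53.8] mid [617.2 160.8] ext [79. 64.]
bal T table 2.2 top [72.1 82.1 88.5] mid [433.  327.7] ext [87. 86.]
bal S table 0.1 top [42.9 76.7 86.7] mid [456.1 299.2] ext [52. 48.]
pan T table 1.6 top [21.4 26.9 31.8] mid [437.9  24.9] ext [88. 64.]
pan S table 0.2 top [19.4 24.8 31.7] mid [459.   22.7] ext [62. 63.]
cup T table 0.6 top [45.6 50.4 53. ] mid [ 649.4 -179.2] ext [60. 88.]
cup S table 0.7 top [38.2 48.8 52.1] mid [ 663.8 -194.4] ext [ 43. 110.]
```

View pics/crops1.png

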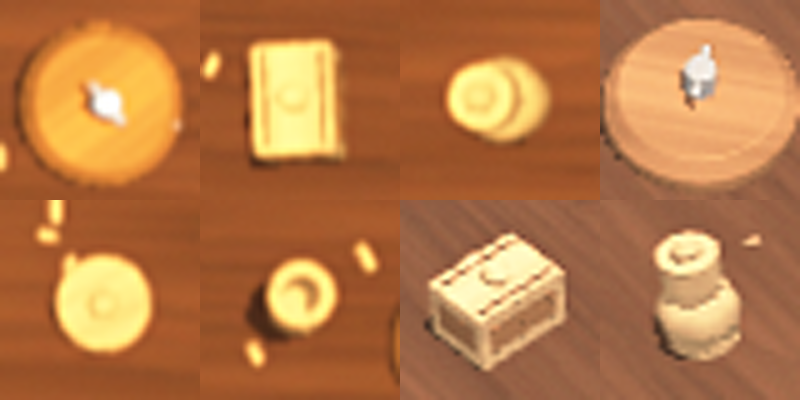

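The close crops confirm the choice. Row 1 shows the base with post and pin (T), the foot with two dark lines and spigot (T), the baluster (T), and the base (S) with its post tip at about (291,265). Row 2 shows the pan (T), cup (T), foot (S) and baluster (S). The base at T(321,250) is nearest, at 508 mm against 593 mm for the next. Next is a finer measurement.

```bash
python3 - <<'E'
from h import *
T=dict(np.load("top0.npz"));S=dict(np.load("side0.npz"))
q={"post":((321.5,249.7),(291.2,265.3)),"foot":((191,190),(250.2,148.3)),"bal":((142.4,237.2),(185.8,140.2))}
for n,(a,b) in q.items(): print("tri",n,*np.round(tri(T,a,S,b),1))
CT,CS=cloud(T),cloud(S)
# name: centre px T,S, band zlo,zhi
O={"disc":((321,250),(291,272),17,26),"post":((321,250),(291,268),36,50),"foot":((193,191),(252,154),38,49),"footspig":((193,191),(252,154),51,60),"bal":((147,238),(188,150),68,80),"balspig":((147,238),(188,150),82,95),"pan":((232,239),(237,202),16,25),"panspig":((232,239),(237,202),27,40),"cup":((289,180),(327,203),44,58)}
for n,(a,b,lo,hi) in O.items():
    for nm,C,d,(x,y) in(("T",CT,T,a),("S",CS,S,b)):
        P=C[y-22:y+23,x-22:x+23];m=(P[...,2]>lo)&(P[...,2]<hi)
        k,l,st,_=cv2.connectedComponentsWithStats(m.astype(np.uint8));i=1+st[1:,4].argmax() if k>1 else 0
        p=P[l==i]
        r=cv2.minAreaRect(p[:,:2].astype(np.float32))
        print(n,nm,len(p),"z %.1f"%np.median(p[:,2]),"mean",np.round(p[:,:2].mean(0),1),"rect",np.round(r[0],1),np.round(r[1],1),round(r[2],1))
for d,C in((T,CT),(S,CS)):
    print("table z",np.nanmedian(C[215:225,180:200,2]))
E
```

```text
Traceback (most recent call last):
ValueError: setting an array element with a sequence. The requested array has an inhomogeneous shape after 1 dimensions. The detected shape was (2,) + inhomogeneous part.
```

```bash
cat > m.py <<'E'
from h import *
T=dict(np.load("top0.npz"));S=dict(np.load("side0.npz"))
q={"post":((321.5,249.7),(291.2,265.3)),"foot":((191,190),(250.2,148.3)),"bal":((142.4,237.2),(185.8,140.2))}
for n,(a,b) in q.items(): print("tri",n,*[np.round(v,1) for v in tri(T,a,S,b)])
CT,CS=cloud(T),cloud(S)
O={"disc":((321,250),(291,272),17,26),"post":((321,250),(291,268),36,50),"foot":((193,191),(252,154),38,49),"footspig":((193,191),(252,154),51,60),"bal":((147,238),(188,150),68,80),"balspig":((147,238),(188,150),82,95),"pan":((232,239),(237,202),16,25),"panspig":((232,239),(237,202),27,40),"cup":((289,180),(327,203),44,58)}
for n,(a,b,lo,hi) in O.items():
    for nm,C,d,(x,y) in(("T",CT,T,a),("S",CS,S,b)):
        P=C[y-22:y+23,x-22:x+23];m=(P[...,2]>lo)&(P[...,2]<hi)
        k,l,st,_=cv2.connectedComponentsWithStats(m.astype(np.uint8));i=1+st[1:,4].argmax() if k>1 else 0
        p=P[l==i]
        r=cv2.minAreaRect(p[:,:2].astype(np.float32))
        print(n,nm,len(p),"z %.1f"%np.median(p[:,2]),"mean",np.round(p[:,:2].mean(0),1),"rect",np.round(r[0],1),np.round(r[1],1),round(r[2],1))
E
python3 m.py
```

```text
tri post [ 430.4 -271.9   34.5] 7.8
tri foot [615.3 168.4  44. ] 5.8
tri bal [455.6 311.1  71.1] 11.7
disc T 615 z 21.7 mean [ 424.8 -269.7] rect [ 425.  -269.3] [ 99.  104.3] 10.3
disc S 782 z 21.6 mean [ 427.9 -280.4] rect [ 427.7 -280. ] [101.2 100.8] 44.7
post T 30 z 41.0 mean [ 424.1 -270.2] rect [ 424.5 -270.1] [25.6 16.1] 10.1
post S 42 z 41.7 mean [ 428.9 -277.5] rect [ 429.3 -276.8] [26.3 16. ] 70.2
foot T 299 z 44.6 mean [610.9 168.1] rect [611.2 168.9] [72.9 52.4] 5.1
foot S 245 z 43.3 mean [615.4 159.4] rect [616.2 161.6] [76.5 58.1] 5.7
footspig T 27 z 54.3 mean [609.3 168.7] rect [609.6 168. ] [16.8 16.7] 43.2
footspig S 13 z 53.3 mean [618.  160.1] rect [617.7 159.1] [10. 15.] 13.2
bal T 91 z 76.3 mean [449.7 310. ] rect [449.7 310.5] [35.6 40.7] 1.7
bal S 69 z 74.3 mean [455.4 299.6] rect [456.9 302.9] [37.6 36.8] 56.5
balspig T 23 z 85.3 mean [449.8 310.5] rect [449.5 311.2] [16.3 15.7] 40.5
balspig S 12 z 83.6 mean [454.9 302.3] rect [455.7 302.7] [12.2 17.8] 41.7
pan T 213 z 20.8 mean [452.5  28.5] rect [452.9  28.1] [57.3 57.2] 1.1
pan S 210 z 19.5 mean [458.2  21. ] rect [459.4  22.3] [62.4 61.3] 41.3
panspig T 23 z 29.8 mean [452.6  29.1] rect [452.6  29. ] [16.7 13.2] 1.5
panspig S 18 z 28.6 mean [458.6  20.7] rect [457.7  20.8] [16.1 16.9] 80.0
cup T 84 z 47.9 mean [ 659.8 -155.2] rect [ 659.9 -155.3] [40.3 40.2] 51.9
cup S 84 z 47.8 mean [ 665.5 -161.7] rect [ 666.3 -161.4] [44.2 39.4] 47.4
```

```bash
cat > go.py <<'E'
# usage: go.py x y z yaw_deg -> displacement in tool axes
import sys,numpy as np
from cell import bot
from scipy.spatial.transform import Rotation as R
x,y,z,w=map(float,sys.argv[1:]);s=bot.observe()
A=R.from_euler("xyz",s["orientation"]);B=R.from_euler("xyz",[np.pi,0,np.radians(w)])
d=A.inv().apply(np.array([x,y,z])-s["eef_pos"]);rv=(A.inv()*B).as_rotvec()
print("d",np.round(d,1),"rv",np.round(rv,3),"dist",round(np.linalg.norm(d)),"rows",np.linalg.norm(d)/41.7,np.linalg.norm(rv)/.125,"t",s["time"],"pos",np.round(s["eef_pos"],1))
E
python3 go.py 613.5 164.5 230 5.3
python3 - <<'E'
from h import *
T=dict(np.load("top0.npz"));S=dict(np.load("side0.npz"))
cv2.imwrite("pics/post.png",np.hstack([crop(T,(321,250),8,400),crop(S,(291,268),8,400)]))
E
```

```text
d [-494.3 -325.8   72.5] rv [-0.000e+00  2.000e-03  2.632e+00] dist 596 rows 14.304098263811207 21.058833482585573 t 0.1 pos [293.4 662.6 301.9]
```

View pics/post.png

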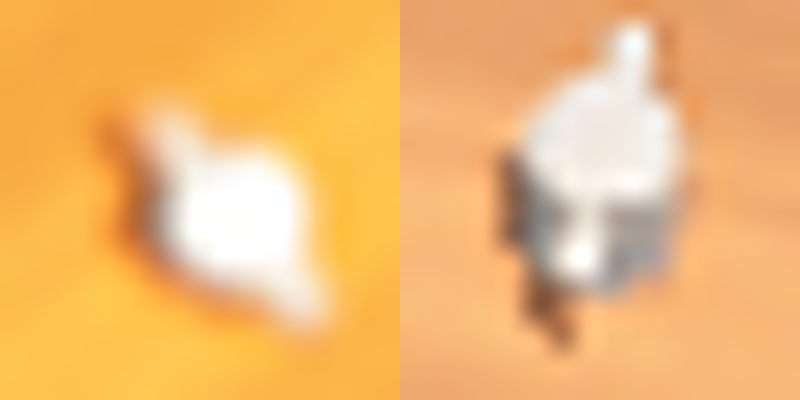

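The post crop shows pin ends at T px (319.0,246.2) and (325.1,254.0), with the post centre at (322.1,250.1). In S the pin ends are at (291.8,261.1) and (289.7,269.8). I'll work out the pin line and start moving towards the foot.

```bash
python3 - <<'E'
from h import *
T=dict(np.load("top0.npz"));S=dict(np.load("side0.npz"))
for d,a,b in((T,(319.0,246.2),(325.1,254.0)),(S,(291.8,261.1),(289.7,269.8))):
    p=atz(d,[a,b],37.5);v=p[0]-p[1];print(np.round(p[:,:2],1),np.linalg.norm(v),np.degrees(np.arctan2(v[1],v[0])))
E
python3 -m inch '-40 -26 0 0 0 .125;-80 -53 0 0 0 .25;-110 -72 0 0 0 .375;-140 -92 10 0 0 .5;-170 -112 20 0 0 .625;-200 -132 30 0 0 .75;-230 -152 40 0 0 .875;-260 -172 50 0 0 1' 1.0
python3 go.py 613.5 164.5 230 5.3
```

```text
[[ 438.5 -260.8]
 [ 413.3 -281.5]] 32.61388643234858 39.412729360041745
[[ 442.5 -265.7]
 [ 420.1 -284.1]] 29.029222554610836 39.449000263953394
time: 0.77
eef_pos: [462.2, 398.7, 252.3]
orientation: [3.142, 0.0, 1.719]
wrist_force: [-0.6, 0.5, 0.3]
gripper_width: 0.999
finger_force: 0.0
d [-254.   115.2   22.3] rv [0.    0.    1.626] dist 280 rows 6.70898635178916 13.009502114553188 t 0.7667 pos [462.2 398.7 252.3]
```

```bash

python3 -m inch '-32 15 3 0 0 .125;-64 29 6 0 0 .25;-96 43 9 0 0 .375;-128 58 12 0 0 .5;-160 72 15 0 0 .625;-192 87 18 0 0 .75;-224 101 20 0 0 .875;-254 115 22 0 0 1'
python3 -m inch '-0 0 0 0 0 .125;0 0 0 0 0 .25;0 0 0 0 0 .375;0 0 0 0 0 .5;0 0 0 0 0 .626;0 0 0 0 0 .626'
python3 go.py 613.5 164.5 230 5.3
python3 - <<'E'
from cell import bot
from h import *
s=bot.observe()
o=s["eef_pos"];print(o,s["orientation"],s["joints"])
ims=[]
for n in("top","side"):
    d=bot.get_image(n);np.savez(n+"1.npz",**d)
    p=pix(d,[o,o+[0,0,-84]]);print(n,np.round(p,1))
    c=p.mean(0).astype(int);ims.append(crop(d,c,30,400));print(c)
cv2.imwrite("pics/grip1.png",np.hstack(ims))
E
```

```text
time: 1.43
eef_pos: [614.9, 165.2, 230.4]
orientation: [-3.142, 0.0, 0.718]
wrist_force: [-0.9, 0.2, 0.5]
gripper_width: 0.996
finger_force: 0.0
time: 1.93
eef_pos: [614.0, 167.4, 230.1]
orientation: [3.141, 0.001, 0.094]
wrist_force: [0.3, 0.9, -0.7]
gripper_width: 1.001
finger_force: 0.0
d [-0.8  2.8  0.1] rv [0.001 0.001 0.001] dist 3 rows 0.06966333186210315 0.012860164899980674 t 1.9333 pos [614.  167.4 230.1]
[613.98682621 167.36066109 230.13570708] [3.14088005e+00 8.66274741e-04 9.36536113e-02] [-0.78422311  0.67305059  0.68538072  1.90282917 -0.59450499  0.78029231
 -1.24420857]
top [[179.2 179.6]
 [185.4 184.5]]
[182 182]
side [[245.4 103. ]
 [247.2 124.7]]
[246 113]
```

View pics/grip1.png

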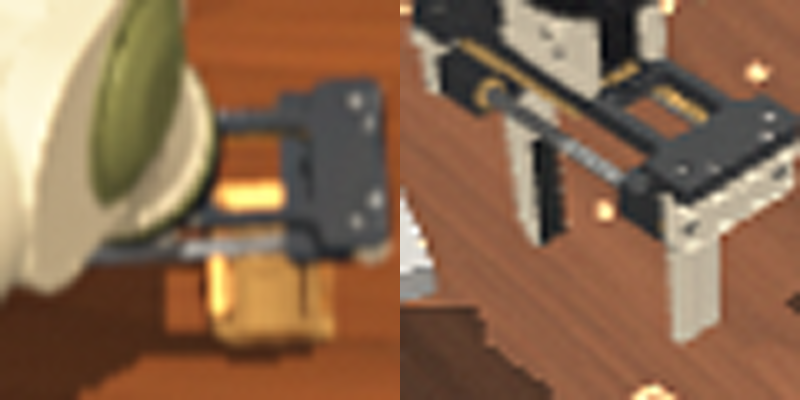

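The crop shows the gripper over the foot. In T its right-hand body end spans about (196..210, 164..190) px. In S the fingertips are at about (267,119) and (290,133). I'll compare both cameras' depth clouds with the known tool pose to find which one is biased.

```bash
python3 - <<'E'
from h import *
from cell import bot
print(bot.observe()["eef_pos"])
for n,(c,r) in(("top",(182,182)),("side",(246,113))):
    d=dict(np.load(n+"1.npz"));C=cloud(d)[r-40:r+45,c-40:c+50].reshape(-1,3)
    for lo,hi in((140,215),(232,262),(262,300)):
        p=C[(C[:,2]>lo)&(C[:,2]<hi)&(abs(C[:,0]-614)<70)&(abs(C[:,1]-167)<120)]
        q=p[p[:,1]<120]
        if len(q)>5: print(n,lo,len(p),"y",np.round(np.percentile(p[:,1],[1,3,97,99]),1),"x(y<120)",np.round(np.percentile(q[:,0],[2,98]),1),"z",np.round(np.percentile(q[:,2],[2,50,98]),1))
E
```

```text
[614.02243472 167.28237595 230.33772992]
top 232 211 y [ 85.5  92.3 194.7 198.8] x(y<120) [580.  649.1] z [241.1 254.2 258.8]
top 262 395 y [ 74.5  75.5 146.4 150.7] x(y<120) [583.  651.4] z [266.9 273.7 277. ]
side 140 207 y [ 98.4  99.2 222.6 227.6] x(y<120) [610.9 629.2] z [153.  179.9 204.9]
side 232 399 y [ 70.   71.6 240.1 245.4] x(y<120) [585.5 657.3] z [233.2 245.4 260.2]
side 262 674 y [ 67.3  69.  245.8 251.1] x(y<120) [589.4 656.6] z [262.7 271.5 275.4]
```

The top camera matches the tool pose to about 1–2 mm. The side camera is off by about (+6,-6) mm, so I'll use the top camera for xy. Descending to the foot.

```bash
python3 go.py 610.5 168.4 93 5.3
```

```text
d [ -3.3  -1.6 137.3] rv [0.001 0.001 0.011] dist 137 rows 3.294662831423235 0.08679240661963665 t 2.0333 pos [614.  167.3 230.3]
```

```bash
python3 -m inch '-3 -1 30 0 0 0.01;-3 -1.5 65 0 0 0.01;-3 -1.5 100 0 0 0.01;-3 -1.5 125 0 0 0.01;-3 -1.5 137 0 0 .01;-3 -1.5 137 0 0 0.01'
python3 -m inch '0 0 0 0 0 0;0 0 0 0 0 0;0 0 0 0 0 0;0 0 0 0 0 0;0 0 0 0 0 0;0 0 0 0 0 0;0 0 0 0 0 0;0 0 0 0 0 0' 0.3 25
python3 go.py 425 -270 190 39.4
```

```text
time: 2.53
eef_pos: [610.1, 167.8, 91.5]
orientation: [3.141, 0.004, 0.091]
wrist_force: [0.5, 0.5, 0.3]
gripper_width: 1.002
finger_force: 0.0
time: 3.2
eef_pos: [611.4, 168.1, 94.3]
orientation: [3.142, -0.001, 0.089]
wrist_force: [-0.9, -0.6, 5.6]
gripper_width: 0.556
finger_force: 25.0
d [-224.4  419.9  -95.9] rv [ 0.    -0.001 -0.599] dist 486 rows 11.645372724835319 4.791366224309016 t 3.2 pos [611.4 168.1  94.3]
```

```bash
python3 -m inch '0 0 -20 0 0 0;0 0 -55 0 0 0;-10 19 -85 0 0 -.1;-26 49 -96 0 0 -.2;-44 82 -96 0 0 -.3;-62 116 -96 0 0 -.4;-80 150 -96 0 0 -.5;-98 184 -96 0 0 -.6' - 35
python3 -m inch '-18 34 0 0 0 0;-36 68 0 0 0 0;-54 102 0 0 0 0;-72 136 0 0 0 0;-90 170 0 0 0 0;-108 204 0 0 0 0;-122 230 0 0 0 0;-126 236 0 0 0 0'
python3 go.py 425 -270 190 39.4
```

```text
time: 3.87
eef_pos: [528.8, -24.8, 189.8]
orientation: [3.141, -0.0, 0.695]
wrist_force: [0.3, -0.5, -1.8]
gripper_width: 0.561
finger_force: 35.0
time: 4.53
eef_pos: [582.2, -292.2, 189.9]
orientation: [3.138, 0.002, 0.683]
wrist_force: [0.7, -1.4, -0.7]
gripper_width: 0.558
finger_force: 35.0
d [-107.9 -116.5   -0.3] rv [ 0.004  0.002 -0.004] dist 159 rows 3.807972241638514 0.04624182492492649 t 4.5333 pos [ 582.2 -292.2  189.9]
```

```bash
python3 -m inch '-22 -24 0 0 0 0;-48 -52 0 0 0 0;-75 -81 0 0 0 0;-96 -104 10 0 0 0;-106 -114 20 0 0 0;-108 -116.5 30 0 0 0;-108 -116.5 30 0 0 0;-108 -116.5 30 0 0 0'
python3 go.py 425 -270 160 39.4
python3 - <<'E'
from cell import bot
from h import *
s=bot.observe();o=s["eef_pos"];print(s["joints"])
d=bot.get_image("top");np.savez("top2.npz",**d);e=bot.get_image("side");np.savez("side2.npz",**e)
c=pix(d,o-[0,0,60])[0];c2=pix(e,o-[0,0,70])[0];print(c,c2)
cv2.imwrite("pics/over.png",np.hstack([crop(d,c,26,400),crop(e,c2,26,400)]))
E
```

```text
time: 5.2
eef_pos: [425.2, -264.4, 159.6]
orientation: [-3.141, 0.0, 0.689]
wrist_force: [-0.0, 0.6, -1.5]
gripper_width: 0.558
finger_force: 35.0
d [-3.7  4.2 -0.4] rv [-0.001  0.     0.001] dist 6 rows 0.13425844957922708 0.012220094162767344 t 5.2 pos [ 425.2 -264.4  159.6]
[ 0.2468019   0.58425703  0.28372844  2.23954093 -0.44198605  0.370066
  0.01912174]
[322.68014819 250.25055295] [286.54781141 253.04736647]
```

View pics/over.png

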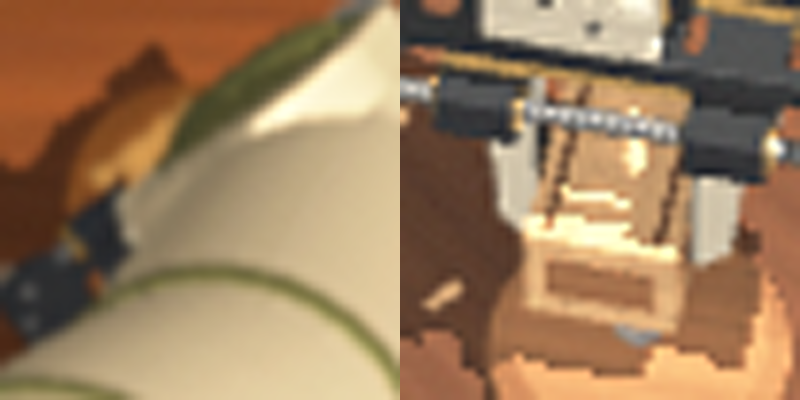

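The side crop shows the foot held square. Its lower front edge runs from (525,305) to (683,330) in the crop, with the post just below at (640,330). Checking the offset.

```bash
python3 go.py 425 -270 160 39.4; python3 - <<'E'
from h import *
e=dict(np.load("side2.npz"))
def px(x,y): return (286-26+(x-400+.5)/400*52-.5,253-26+(y+.5)/400*52-.5)
p=atz(e,[px(525,305),px(683,330)],67);print(p,np.linalg.norm(p[1]-p[0]))
v=p[1]-p[0];print("yaw",np.degrees(np.arctan2(v[1],v[0]))+90)
t=np.radians(39.4);print("foot centre by S",p.mean(0)[:2]+36*np.array([np.cos(t),np.sin(t)]))
C=cloud(e)[200:300,230:340].reshape(-1,3)
q=C[(abs(C[:,2]-112)<5)];print(len(q),np.percentile(q,[5,50,95],axis=0))
E
```

```text
d [-4.1  3.4  0.1] rv [ 0.001 -0.     0.002] dist 5 rows 0.12857802644206176 0.015871778544612306 t 5.3 pos [ 426.  -264.7  160.1]
[[ 386.22495537 -267.26041005   67.        ]
 [ 422.12184789 -309.36958522   67.        ]] 55.333258766186376
yaw 40.44666264163321
foot centre by S [ 431.99181028 -265.46469916]
318 [[ 395.64569495 -299.57663875  107.45231255]
 [ 421.4088916  -273.06665829  109.98831018]
 [ 451.21242146 -240.42642809  114.9837575 ]]
```

```bash
python3 -m inch '-2 1.5 5 0 0 0;-4.1 3.4 15 0 0 0;-4.1 3.4 20 0 0 0;-4.1 3.4 20 0 0 0;-4.1 3.4 20 0 0 0'
python3 go.py 425 -270 140 39.4
python3 - <<'E'
from cell import bot
from h import *
e=bot.get_image("side");np.savez("side3.npz",**e)
cv2.imwrite("pics/over2.png",cv2.resize(e["img"][232:292,250:330,::-1],(800,600),interpolation=cv2.INTER_CUBIC))
E
```

```text
time: 5.72
eef_pos: [423.8, -269.9, 139.1]
orientation: [-3.14, 0.0, 0.688]
wrist_force: [0.3, -0.1, -1.5]
gripper_width: 0.555
finger_force: 35.0
d [ 0.8  0.8 -0.9] rv [-0.001  0.     0.001] dist 1 rows 0.03516376967719307 0.012407292761566598 t 5.7167 pos [ 423.8 -269.9  139.1]
```

View pics/over2.png

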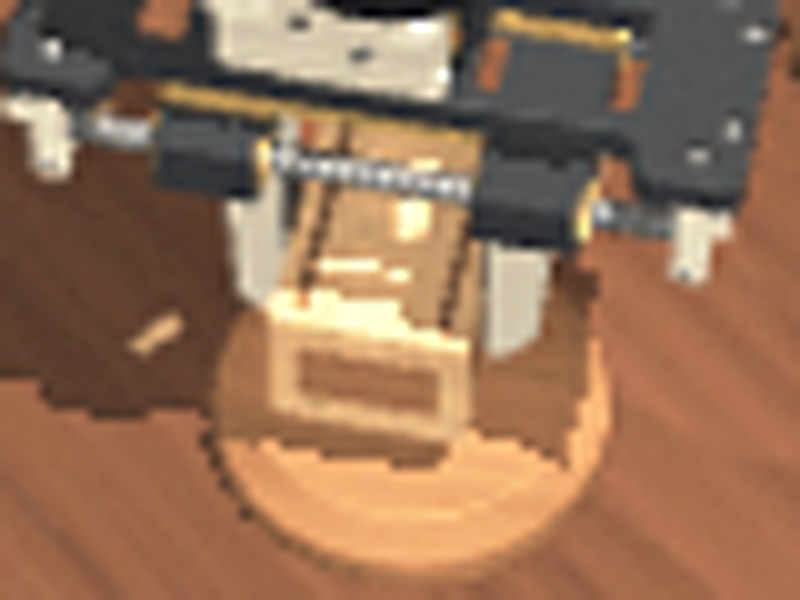

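The crop shows the foot's front lower edge from (270,403) to (462,440) and upper edge from (272,303) to (468,345). The disc spans columns 215 to 610. Comparing all in the side camera alone.

```bash
python3 go.py 425 -270 140 39.4;python3 - <<'E'
from h import *
e=dict(np.load("side3.npz"))
px=lambda x,y:(250+(x+.5)/10-.5,232+(y+.5)/10-.5)
t=np.radians(39.4);u=np.array([np.cos(t),np.sin(t)])
for a,b,z in(((270,403),(462,440),46),((272,303),(468,345),90)):
    p=atz(e,[px(*a),px(*b)],z);v=p[1]-p[0];print(np.linalg.norm(v),"yaw",np.degrees(np.arctan2(v[1],v[0]))+90,"centre",p.mean(0)[:2]+36*u)
# predicted pixels of true model if tool centre = (424,-270) & disc at S estimate
n=np.array([-u[1],u[0]])
c=np.array([424,-270]);
for z in(46,90):
    q=[np.r_[c-36*u+s*26*n,z] for s in(1,-1)];print("pred",z,np.round((pix(e,q)-[250,232])*10,0))
S=dict(np.load("side0.npz"))
# disc top outline circle r46 & r55 fit by saturation edges: image-space check
for c in((425,-270),(428.5,-278.5)):
    a=np.linspace(0,2*np.pi,73);r=np.c_[c[0]+55*np.cos(a),c[1]+55*np.sin(a),0*a+10]
    k=(pix(e,r)-[250,232])*10;print(c,"disc cols",k[:,0].min(),k[:,0].max(),"rowmax",k[:,1].max())
E
```

```text
d [ 0.8  0.7 -0.6] rv [-0.001  0.     0.001] dist 1 rows 0.028652136560204586 0.008929966646397468 t 5.7667 pos [ 423.9 -270.   139.4]
52.640562804101066 yaw 38.31334679633713 centre [ 429.11379814 -269.19921904]
52.769404558203675 yaw 36.70212342113982 centre [ 430.98280374 -268.75325462]
pred 46 [[253. 412.]
 [444. 446.]]
pred 90 [[250. 320.]
 [445. 354.]]
(425, -270) disc cols 180.04781922421216 577.1744428945976 rowmax 562.0593105457942
(428.5, -278.5) disc cols 208.77962772255557 606.8302935325437 rowmax 576.2815535505956
```

```bash
python3 - <<'E'
from h import *
def chk(f,o,yaw,zo):
    d=dict(np.load(f));P=cloud(d).reshape(-1,3);t=np.radians(yaw)
    q=P-np.array([o[0],o[1],0]);a=q[:,0]*np.cos(t)+q[:,1]*np.sin(t);b=q[:,0]*np.sin(t)-q[:,1]*np.cos(t)
    for lo,hi in((20,34),(34,50)):
        for sg in(1,-1):
            m=(P[:,2]>o[2]+lo)&(P[:,2]<o[2]+hi)&(abs(a)<60)&(b*sg>50)&(b*sg<120)
            if m.sum()>15: print(f,lo,sg,m.sum(),"x edges",np.round(np.percentile(a[m],[2,98]),1),"y far",np.round(np.percentile(b[m]*sg,[95,99]),1),"z",np.round(np.percentile(P[m,2]-o[2],[5,95]),0))
chk("top1.npz",(614,167.3,230.3),5.3,0);chk("side1.npz",(614,167.3,230.3),5.3,0)
chk("top2.npz",(425.8,-264.6,160),39.5,0);chk("side2.npz",(425.8,-264.6,160),39.5,0);chk("side3.npz",(423.9,-270,139.4),39.5,0)
E
```

```text
top1.npz 20 1 72 x edges [-38.7  30.3] y far [75.1 88.9] z [22. 29.]
top1.npz 34 1 308 x edges [-38.4  30.1] y far [91.  91.6] z [40. 46.]
side1.npz 20 1 83 x edges [-33.7  36. ] y far [97.8 98.9] z [20. 33.]
side1.npz 20 -1 48 x edges [-36.1  -0.7] y far [83.8 86.2] z [21. 33.]
side1.npz 34 1 233 x edges [-32.7  35. ] y far [ 98.1 100.2] z [36. 45.]
side1.npz 34 -1 98 x edges [-36.2   1.6] y far [87.1 90.3] z [37. 45.]
top2.npz 20 -1 23 x edges [ 7.8 33.4] y far [61.1 80.3] z [21. 27.]
top2.npz 34 1 47 x edges [-35.2  33.4] y far [89.5 89.7] z [39. 45.]
top2.npz 34 -1 118 x edges [ 6.4 33.2] y far [96.6 97.8] z [39. 46.]
side2.npz 20 1 78 x edges [-37.5  19.5] y far [90.4 94.8] z [21. 33.]
side2.npz 20 -1 30 x edges [-36.7  18.1] y far [86.  87.2] z [21. 34.]
side2.npz 34 1 363 x edges [-36.8  32.4] y far [96.4 97.7] z [36. 46.]
side2.npz 34 -1 316 x edges [-35.8  33.2] y far [88.3 89.4] z [37. 45.]
side3.npz 20 1 73 x edges [-37.8  18.8] y far [92.2 94.4] z [20. 33.]
side3.npz 20 -1 30 x edges [-36.5  20.8] y far [84.7 86.2] z [21. 34.]
side3.npz 34 1 353 x edges [-36.7  31.9] y far [96.1 97.6] z [36. 46.]
side3.npz 34 -1 320 x edges [-35.7  32.1] y far [88.2 89.6] z [37. 46.]
```

```bash
python3 - <<'E'
from h import *
for f,o in(("side2.npz",(425.8,-264.6,160)),("side3.npz",(423.9,-270,139.4))):
    d=dict(np.load(f));P=cloud(d).reshape(-1,3);P=P-np.array([1.2,-5,0]);t=np.radians(39.5)
    q=P-np.array(o);a=q[:,0]*np.cos(t)+q[:,1]*np.sin(t);b=q[:,0]*np.sin(t)-q[:,1]*np.cos(t)
    m=(abs(q[:,2]+71)<22)&(abs(b)<20)&(abs(a)<50)
    for z in range(-94,-40,6):
        k=m&(abs(q[:,2]-z)<3)
        if k.sum()>3: print(f,z,k.sum(),"a",np.round(np.percentile(a[k],[2,50,98]),1))
    k=(abs(q[:,2]+49)<4)&(abs(a)<50)&(abs(b)<40);print("top b",np.round(np.percentile(b[k],[1,50,99]),1),np.round(np.percentile(a[k],[1,50,99]),1),np.median(q[k,2]))
E
```

```text
side2.npz -94 4 a [-30.1 -30.  -29.1]
side2.npz -88 20 a [-31.8 -29.9 -27.4]
side2.npz -82 18 a [-32.6 -30.3 -28.5]
side2.npz -76 19 a [-32.6 -30.4 -27.3]
side2.npz -70 15 a [-33.  -30.  -28.3]
side2.npz -64 23 a [-32.9 -30.3 -29.3]
side2.npz -58 23 a [-31.3 -29.3  26.4]
side2.npz -52 179 a [-31.7  -9.8  35.5]
top b [-36.7  -2.4  37.1] [-31.2  -7.1  35.8] -50.17398114869013
side3.npz -94 11 a [-31.2 -30.1 -27.6]
side3.npz -88 12 a [-31.7 -29.5 -28.4]
side3.npz -82 21 a [-33.1 -30.2 -27.7]
side3.npz -76 19 a [-33.5 -30.2 -27.6]
side3.npz -70 20 a [-33.2 -30.2 -27.9]
side3.npz -64 22 a [-32.  -30.4 -27.9]
side3.npz -58 16 a [-32.2 -29.3  -4.4]
side3.npz -52 192 a [-31.6  -8.7  35.3]
top b [-37.3  -1.4  35.6] [-31.3  -6.9  35.5] -50.02859162790415
```

I now have a consistent picture from the known gripper body. T bias is about (-4,+2) and S bias about (+1,-5), and the foot sits about 4.7 mm forward in the grip. The base is at (428,-272.8), so the tool target is (424.2,-276).

```bash
python3 go.py 424.2 -276 138 39.4
python3 -m inch '-2 2.5 0 0 0 0;-3.6 4.8 0 0 0 0;-3.6 4.8 3 0 0 0;-3.6 4.8 6 0 0 0;-3.6 4.8 9 0 0 0;-3.6 4.8 9 0 0 0'
python3 go.py 424.2 -276 129 39.4
```

```text
d [-3.6  4.8  1.4] rv [-0.001  0.     0.001] dist 6 rows 0.14819015693906887 0.008929966646397468 t 5.7667 pos [ 423.9 -270.   139.4]
time: 6.27
eef_pos: [424.2, -275.7, 130.1]
orientation: [-3.141, 0.0, 0.689]
wrist_force: [-0.6, -0.0, -1.7]
gripper_width: 0.557
finger_force: 35.0
d [-0.2  0.2  1.1] rv [-0.001  0.     0.001] dist 1 rows 0.02817510815551046 0.011601979149996593 t 6.2667 pos [ 424.2 -275.7  130.1]
```

No contact with the foot's underside below the post top, so it is going on. Continuing down.

```bash
python3 -m inch '0 0 3 0 0 0;0 0 6 0 0 0;0 0 9 0 0 0;0 0 11 0 0 0;0 0 12 0 0 0;0 0 13 0 0 0;0 0 13 0 0 0'
python3 go.py 424.2 -276 115 39.4
```

```text
time: 6.85
eef_pos: [424.3, -275.9, 117.6]
orientation: [-3.141, 0.0, 0.689]
wrist_force: [0.6, 0.4, -1.3]
gripper_width: 0.555
finger_force: 35.0
d [-0.2 -0.   2.6] rv [-0.     0.     0.001] dist 3 rows 0.061786173656966877 0.009170358106767177 t 6.85 pos [ 424.3 -275.9  117.6]
```

```bash
python3 -m inch '0 0 1 0 0 0;0 0 2 0 0 0;0 0 3 0 0 0;0 0 3 0 0 0'
python3 -m inch '0 0 1 0 0 0;0 0 1 0 0 0'
```

```text
time: 7.18
eef_pos: [424.3, -276.0, 116.1]
orientation: [3.141, -0.001, 0.689]
wrist_force: [-2.5, 2.2, 21.6]
gripper_width: 0.558
finger_force: 35.0
time: 7.35
eef_pos: [424.3, -276.0, 116.1]
orientation: [3.14, -0.002, 0.688]
wrist_force: [-4.9, 4.2, 37.6]
gripper_width: 0.559
finger_force: 35.0
```

Seated: the height matches 22 mm above the base and contact force has built up. I'll relieve it, then turn about the post.

```bash
python3 -m inch '0 0 -2 0 0 0;0 0 -2 0 0 0' - 25
python3 -m inch '0 -.6 0 0 0 .122;.1 -1.1 0 0 0 .245;.3 -1.7 0 0 0 .367;.5 -2.2 0 0 0 .49;.9 -2.7 0 0 0 .612;1.2 -3.2 0 0 0 .735;1.6 -3.6 0 0 0 .857;2.1 -3.9 0 0 0 .98'
python3 -m inch '0 -.6 0 0 0 .122;.1 -1.1 0 0 0 .245;.3 -1.7 0 0 0 .367;.5 -2.2 0 0 0 .49;.8 -2.6 0 0 0 .591;.8 -2.6 0 0 0 .591;.8 -2.6 0 0 0 .591'
```

```text
time: 7.52
eef_pos: [424.6, -276.1, 116.5]
orientation: [3.14, -0.001, 0.689]
wrist_force: [-1.0, 0.1, -1.0]
gripper_width: 0.559
finger_force: 25.0
time: 8.18
eef_pos: [424.0, -272.1, 116.1]
orientation: [3.141, -0.002, -0.297]
wrist_force: [-0.4, -1.4, 6.9]
gripper_width: 0.552
finger_force: 25.0
time: 8.77
eef_pos: [425.5, -269.9, 116.1]
orientation: [3.142, -0.002, -0.883]
wrist_force: [0.4, -0.4, 9.8]
gripper_width: 0.558
finger_force: 25.0
```

```bash
python3 -m inch '0 0 0 0 0 0;0 0 0 0 0 0;0 0 0 0 0 0;0 0 -20 0 0 0;0 0 -55 0 0 0;0 0 -95 0 0 0;0 0 -135 0 0 0' 1.0
python3 go.py 453 307 240 100
```

```text
time: 9.35
eef_pos: [424.2, -269.2, 251.7]
orientation: [3.14, 0.002, -0.883]
wrist_force: [1.1, 0.4, -0.1]
gripper_width: 0.985
finger_force: 0.0
d [-426.9 -388.1   11.9] rv [-2.000e-03  3.000e-03 -2.628e+00] dist 577 rows 13.837367844217669 21.026429373758315 t 9.35 pos [ 424.2 -269.2  251.7]
```

```bash
python3 -m inch '-21 -30 0 0 0 -.12;-43 -61 0 0 0 -.24;-65 -92 0 0 0 -.36;-86 -123 0 0 0 -.48;-108 -153 0 0 0 -.6;-130 -184 0 0 0 -.72;-151 -215 0 0 0 -.84;-173 -246 0 0 0 -.96'
python3 - <<'E'
from cell import bot
from h import *
ims=[]
for n,w in(("top",(428,-273,60)),("side",(428,-273,50))):
    d=bot.get_image(n);np.savez(n+"4.npz",**d);ims.append(crop(d,pix(d,w)[0],22,400))
cv2.imwrite("pics/lock.png",np.hstack(ims))
E
python3 go.py 454 308 230 40
```

```text
time: 10.02
eef_pos: [505.1, 22.5, 250.7]
orientation: [-3.142, -0.0, 0.084]
wrist_force: [1.2, -1.0, 0.5]
gripper_width: 1.0
finger_force: 0.0
d [ -26.6 -285.    20.7] rv [-0.002 -0.001 -0.607] dist 287 rows 6.881313090677817 4.858785187162432 t 10.1167 pos [506.3  26.6 250.2]
```

View pics/lock.png

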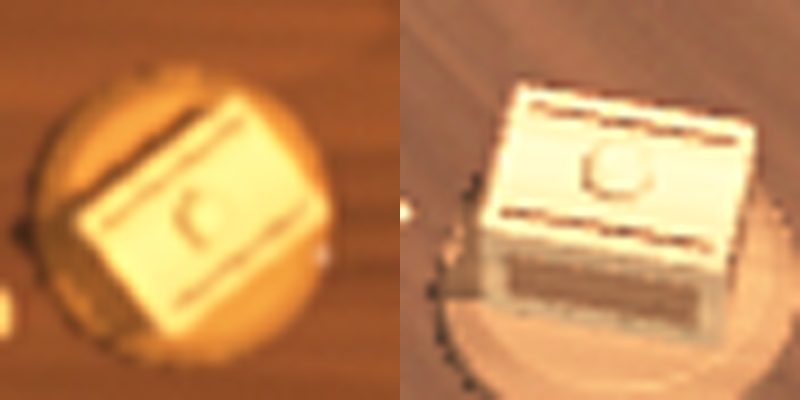

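The picture shows the foot seated on the base, turned square across the pin line, with its spigot at T crop (203,217) and S crop (617,172). I'll measure its height, yaw and centre, and move on.

```bash
python3 -m inch '-4 -36 3 0 0 -.12;-8 -72 6 0 0 -.24;-11 -108 9 0 0 -.36;-15 -145 12 0 0 -.48;-18 -182 15 0 0 -.607;-22 -219 18 0 0 -.607;-25 -255 20 0 0 -.607;-27 -281 20 0 0 -.607'
python3 - <<'E'
from h import *
for n,c,b in(("top4",(428,-273),(-4.4,2.4)),("side4",(428,-273),(1.2,-5.3))):
    P=cloud(dict(np.load(n+".npz"))).reshape(-1,3)-np.r_[b,0]
    for lo,hi in((60,71),(72.5,85)):
        m=(P[:,2]>lo)&(P[:,2]<hi)&(np.hypot(P[:,0]-428,P[:,1]+273)<50);p=P[m];r=cv2.minAreaRect(p[:,:2].astype(np.float32));print(n,len(p),np.median(p[:,2]),p[:,:2].mean(0),r)
E
python3 go.py 454 308 230 40
```

```text
time: 10.78
eef_pos: [455.3, 301.1, 230.1]
orientation: [-3.141, 0.001, 0.686]
wrist_force: [0.0, -0.5, -0.0]
gripper_width: 1.0
finger_force: 0.0
top4 328 66.25824988283875 [ 428.59216743 -272.58577019] ((428.46759033203125, -272.92718505859375), (52.056148529052734, 72.74336242675781), 39.33231735229492)
top4 27 75.72934362720571 [ 426.75475022 -273.18348414] ((419.0625, -276.7135925292969), (37.764888763427734, 16.28998374938965), 19.481782913208008)
side4 424 65.5124822372303 [ 427.13827206 -272.28082932] ((428.715087890625, -271.1264343261719), (56.2337532043457, 72.52523040771484), 38.90717697143555)
side4 24 75.62490486917011 [ 428.69678326 -272.98800751] ((428.573486328125, -272.6812744140625), (13.964092254638672, 15.91240119934082), 58.26445007324219)
d [ 3.4 -6.1  0.1] rv [-0.001  0.001 -0.012] dist 7 rows 0.16794892503780354 0.10003911501024224 t 10.7833 pos [455.3 301.1 230.1]
```

```bash
python3 -m inch '1 -2 0 0 0 -.012;3 -4.5 30 0 0 -.012;3.4 -4.5 65 0 0 -.012;3.4 -4.5 90 0 0 -.012;3.4 -4.5 101 0 0 -.012;3.4 -4.5 101 0 0 -.012'
python3 go.py 454 308 129 40
```

```text
time: 11.28
eef_pos: [455.6, 302.5, 127.7]
orientation: [3.141, 0.004, 0.695]
wrist_force: [-0.9, 0.2, 0.9]
gripper_width: 1.001
finger_force: 0.0
d [ 2.2 -5.2 -1.3] rv [ 0.     0.004 -0.003] dist 6 rows 0.14006541026561453 0.04196477842022241 t 11.2833 pos [455.6 302.5 127.7]
```

```bash
python3 -m inch '0 0 0 0 0 0;0 0 0 0 0 0'
python3 go.py 454 308 129 40
```

```text
time: 11.45
eef_pos: [456.9, 303.9, 130.9]
orientation: [3.141, -0.001, 0.696]
wrist_force: [-0.9, 0.6, 0.9]
gripper_width: 1.002
finger_force: 0.0
d [ 0.4 -5.   1.9] rv [ 0.    -0.001 -0.002] dist 5 rows 0.12874994287202834 0.022830988451848156 t 11.45 pos [456.9 303.9 130.9]
```

```bash
python3 -m inch '.4 -3 1.5 0 0 0;.4 -5 1.5 0 0 0;.4 -5 1.5 0 0 0;.4 -5 1.5 0 0 0'
python3 -m inch '0 0 0 0 0 0;0 0 0 0 0 0;0 0 0 0 0 0;0 0 0 0 0 0;0 0 0 0 0 0;0 0 0 0 0 0;0 0 0 0 0 0;0 0 0 0 0 0' 0.2 20
python3 go.py 428.3 -272.8 235 40
```

```text
time: 11.78
eef_pos: [453.1, 308.8, 128.8]
orientation: [-3.141, -0.001, 0.698]
wrist_force: [-0.8, 0.3, 0.0]
gripper_width: 1.001
finger_force: 0.0
time: 12.45
eef_pos: [453.2, 308.3, 128.2]
orientation: [3.142, 0.0, 0.697]
wrist_force: [0.4, -0.2, 0.6]
gripper_width: 0.474
finger_force: 0.0
d [-392.   429.7 -106.8] rv [ 0.     0.    -0.001] dist 591 rows 14.182003671746646 0.010858667792118536 t 12.45 pos [453.2 308.3 128.2]
```

Still closing, so I'll wait a little more.

```bash
python3 -m inch '0 0 0 0 0 0;0 0 0 0 0 0;0 0 0 0 0 0;0 0 0 0 0 0' 0.2 20
python3 go.py 428.3 -272.8 235 40
```

```text
time: 12.78
eef_pos: [453.2, 308.3, 128.2]
orientation: [3.141, -0.0, 0.697]
wrist_force: [-0.2, 0.0, -0.5]
gripper_width: 0.426
finger_force: 20.0
d [-392.   429.7 -106.7] rv [ 0.    -0.    -0.001] dist 591 rows 14.181488776278897 0.010785498372683382 t 12.7833 pos [453.2 308.3 128.2]
```

```bash
python3 -m inch '0 0 -15 0 0 0;0 0 -50 0 0 0;-8 16 -85 0 0 0;-24 47 -107 0 0 0;-42 82 -107 0 0 0;-60 118 -107 0 0 0;-79 155 -107 0 0 0;-98 192 -107 0 0 0' - 25
python3 -m inch '-20 36 0 0 0 0;-39 72 0 0 0 0;-70 98 0 0 0 0;-104 120 0 0 0 0;-138 142 0 0 0 0;-172 164 0 0 0 0;-206 186 0 0 0 0;-240 205 0 0 0 0'
python3 go.py 428.3 -272.8 235 40
```

```text
time: 13.45
eef_pos: [501.1, 96.7, 235.5]
orientation: [3.142, -0.0, 0.698]
wrist_force: [0.9, 0.0, -1.5]
gripper_width: 0.423
finger_force: 25.0
time: 14.12
eef_pos: [448.0, -215.0, 235.3]
orientation: [3.141, -0.0, 0.697]
wrist_force: [0.3, -0.1, -0.3]
gripper_width: 0.423
finger_force: 25.0
d [-52.2  31.7   0.3] rv [ 0.    -0.    -0.001] dist 61 rows 1.4639902780493992 0.012398717097948096 t 14.1167 pos [ 448.  -215.   235.3]
```

```bash
python3 -m inch '-20 13 0 0 0 0;-36 23 0 0 0 0;-46 29 0 0 0 0;-48 30 0 0 0 0;-48 30 0 0 0 0;-48 30 0 0 0 0'
python3 go.py 428.3 -272.8 205 40
```

```text
time: 14.62
eef_pos: [431.6, -265.6, 235.1]
orientation: [-3.141, -0.0, 0.698]
wrist_force: [-0.4, 1.1, -1.2]
gripper_width: 0.421
finger_force: 25.0
d [-7.1  3.4 30.1] rv [-0.001 -0.    -0.   ] dist 31 rows 0.7454579470188751 0.00674711985982531 t 14.6167 pos [ 431.6 -265.6  235.1]
```

```bash
python3 -m inch '-3 1.5 8 0 0 0;-7 3.4 20 0 0 0;-7 3.4 25 0 0 0;-7 3.4 25 0 0 0;-7 3.4 25 0 0 0'
python3 go.py 428.3 -272.8 194 40
```

```text
time: 15.03
eef_pos: [428.1, -273.3, 209.8]
orientation: [-3.14, 0.0, 0.698]
wrist_force: [-0.0, 0.1, -0.3]
gripper_width: 0.424
finger_force: 25.0
d [ 0.5 -0.3 15.8] rv [-0.001  0.    -0.001] dist 16 rows 0.37988059223416704 0.01035122543748698 t 15.0333 pos [ 428.1 -273.3  209.8]
```

```bash
python3 -m inch '0 0 3 0 0 0;0 0 6 0 0 0;0 0 9 0 0 0;0 0 12 0 0 0;0 0 14 0 0 0;0 0 15 0 0 0;0 0 15.5 0 0 0;0 0 15.5 0 0 0'
python3 go.py 428.3 -272.8 194 40
```

```text
time: 15.7
eef_pos: [427.9, -274.0, 194.6]
orientation: [-3.141, 0.0, 0.697]
wrist_force: [0.1, 0.7, 0.1]
gripper_width: 0.423
finger_force: 25.0
d [ 1.  -0.6  0.6] rv [-0.     0.    -0.001] dist 1 rows 0.03319394273391624 0.01182502507278257 t 15.7 pos [ 427.9 -274.   194.6]
```

Seated to within about 0.5 mm. I'll press slightly, release and rise, turning up towards the pan.

```bash
python3 -m inch '0 0 1 0 0 0;0 0 1 0 0 0'
python3 -m inch '0 0 0 0 0 0;0 0 0 0 0 0;0 0 0 0 0 0;0 0 0 0 0 0;0 0 -20 0 0 0;0 0 -50 0 0 0;0 0 -85 0 0 0;0 0 -85 0 0 0' 1.0
python3 go.py 457 26.2 240 40
```

```text
time: 15.87
eef_pos: [428.1, -274.1, 194.1]
orientation: [3.141, -0.0, 0.697]
wrist_force: [-1.1, 1.7, 3.2]
gripper_width: 0.422
finger_force: 25.0
time: 16.53
eef_pos: [429.2, -275.4, 283.4]
orientation: [3.135, -0.003, 0.696]
wrist_force: [0.8, 1.0, 0.1]
gripper_width: 0.946
finger_force: 0.0
d [ 214.6 -213.9   42.7] rv [ 0.006 -0.003 -0.002] dist 306 rows 7.338165850023147 0.057156106364028146 t 16.5333 pos [ 429.2 -275.4  283.4]
```

```bash
python3 -m inch '20 -20 0 0 0 0;48 -48 0 0 0 0;77 -77 0 0 0 0;106 -106 5 0 0 0;135 -135 15 0 0 0;164 -164 25 0 0 0;192 -192 35 0 0 0;208 -208 42 0 0 0'
python3 - <<'E'
from cell import bot
from h import *
for n,b in(("top",(-4.4,2.4)),("side",(1.2,-5.3))):
    d=bot.get_image(n);P=cloud(d).reshape(-1,3)-np.r_[b,0]
    for lo,hi in((134,147),(147.5,160)):
        p=P[(P[:,2]>lo)&(P[:,2]<hi)&(np.hypot(P[:,0]-428,P[:,1]+273)<40)]
        print(n,len(p),np.median(p,axis=0),cv2.minAreaRect(p[:,:2].astype(np.float32)))
E
python3 go.py 457.2 26.2 91 40
```

```text
time: 17.2
eef_pos: [453.8, 23.3, 235.7]
orientation: [-3.141, -0.0, 0.701]
wrist_force: [0.1, -0.2, 0.3]
gripper_width: 1.0
finger_force: 0.0
top 108 [ 430.36672702 -273.56143819  141.57377868] ((430.5742492675781, -274.23834228515625), (36.56595993041992, 37.54814147949219), 2.046469211578369)
top 27 [ 430.34589249 -272.13841138  150.29177998] ((428.6121826171875, -272.12957763671875), (17.2355899810791, 15.151050567626953), 75.12986755371094)
side 145 [ 426.4611353  -276.35309751  140.76317476] ((429.7260437011719, -271.8003845214844), (39.57488250732422, 39.76346969604492), 12.952978134155273)
side 29 [ 429.97815244 -272.59576164  150.85895663] ((428.41680908203125, -271.1849060058594), (17.6894588470459, 14.200577735900879), 11.300604820251465)
d [4.600e+00 1.000e-01 1.443e+02] rv [-0.002  0.001  0.006] dist 144 rows 3.463198834122991 0.04760658618397859 t 17.3 pos [453.9  23.2 235.3]
```

Baluster is home: collar top at 141 and spigot top at 151, at (429,-272.7). Now the pan.

```bash
python3 -m inch '3 0 20 0 0 0;4.6 0 55 0 0 0;4.6 0 90 0 0 0;4.6 0 115 0 0 0;4.6 0 130 0 0 0;4.6 0 130 0 0 0;4.6 0 130 0 0 0'
python3 go.py 457.2 26.2 90.5 40
```

```text
time: 17.88
eef_pos: [457.2, 20.9, 106.4]
orientation: [-3.141, 0.002, 0.695]
wrist_force: [-0.4, -0.3, 0.7]
gripper_width: 0.999
finger_force: 0.0
d [ 3.4 -4.1 15.9] rv [-0.001  0.002 -0.003] dist 17 rows 0.40181319268225413 0.028097982293367095 t 17.8833 pos [457.2  20.9 106.4]
```

```bash
python3 -m inch '2 -2 6 0 0 0;3.4 -4.1 12 0 0 0;3.4 -4.1 14.5 0 0 0;3.4 -4.1 14.5 0 0 0;3.4 -4.1 14.5 0 0 0'
python3 go.py 457.2 26.2 90.5 40
```

```text
time: 18.3
eef_pos: [457.6, 27.6, 92.5]
orientation: [3.141, -0.0, 0.697]
wrist_force: [-0.2, 0.1, 0.1]
gripper_width: 0.998
finger_force: 0.0
d [-1.2  0.8  2. ] rv [ 0.    -0.    -0.001] dist 2 rows 0.05830868201871367 0.006896234185825909 t 18.3 pos [457.6  27.6  92.5]
```

```bash
python3 -m inch '-1 .8 2 0 0 0;-1 .8 2 0 0 0;-1 .8 2 0 0 0;-1 .8 2 0 0 0;-1 .8 2 0 0 0;-1 .8 2 0 0 0;-1 .8 2 0 0 0;-1 .8 2 0 0 0' 0.45 15
python3 -m inch '0 0 0 0 0 0;0 0 0 0 0 0' 0.45 15
python3 go.py 428.7 -272.8 265 40
```

```text
time: 18.97
eef_pos: [457.3, 26.1, 90.3]
orientation: [3.142, -0.0, 0.697]
wrist_force: [-1.1, 0.1, 1.2]
gripper_width: 0.666
finger_force: 15.0
time: 19.13
eef_pos: [457.3, 26.0, 90.3]
orientation: [3.141, -0.0, 0.697]
wrist_force: [0.1, -0.9, 1.6]
gripper_width: 0.661
finger_force: 15.0
d [-213.7  210.9 -174.7] rv [ 0.    -0.    -0.001] dist 347 rows 8.329499005713032 0.011475089453755598 t 19.1333 pos [457.3  26.   90.3]
```

```bash
python3 -m inch '0 0 -15 0 0 0;0 0 -50 0 0 0;0 0 -88 0 0 0;-10 10 -126 0 0 0;-25 25 -158 0 0 0;-50 49 -170 0 0 0;-78 77 -170 0 0 0;-106 105 -170 0 0 0' - 20
python3 -m inch '-28 28 0 0 0 0;-56 55 0 0 0 0;-80 79 0 0 0 0;-96 95 0 0 0 0;-104 103 0 0 0 0;-106 105 0 0 0 0;-106 105 0 0 0 0;-106 105 0 0 0 0'
python3 go.py 428.7 -272.8 245 40
```

```text
time: 19.8
eef_pos: [443.5, -123.1, 261.4]
orientation: [3.14, -0.002, 0.7]
wrist_force: [0.2, 0.2, -1.1]
gripper_width: 0.659
finger_force: 20.0
time: 20.47
eef_pos: [429.6, -269.4, 260.0]
orientation: [-3.14, -0.0, 0.698]
wrist_force: [1.3, 0.5, -0.2]
gripper_width: 0.66
finger_force: 20.0
d [-2.9  2.  15. ] rv [-0.001 -0.     0.   ] dist 15 rows 0.36841397493064204 0.010475010875800338 t 20.4667 pos [ 429.6 -269.4  260. ]
```

```bash
python3 -m inch '-2 1 5 0 0 0;-2.8 1.5 12 0 0 0;-2.8 1.5 15 0 0 0;-2.8 1.5 15 0 0 0;-2.8 1.5 15 0 0 0'
python3 go.py 428.7 -272.8 231 40
```

```text
time: 20.88
eef_pos: [428.2, -273.5, 244.8]
orientation: [-3.141, 0.0, 0.697]
wrist_force: [0.1, -0.6, -0.7]
gripper_width: 0.661
finger_force: 20.0
d [ 0.8 -0.3 13.8] rv [-0.001  0.    -0.001] dist 14 rows 0.33203595501867844 0.010053260221066125 t 20.8833 pos [ 428.2 -273.5  244.8]
```

```bash
python3 -m inch '.8 0 3 0 0 0;.8 0 6 0 0 0;.8 0 9 0 0 0;.8 0 11 0 0 0;.8 0 12.5 0 0 0;.8 0 13.5 0 0 0;.8 0 13.5 0 0 0'
python3 go.py 428.7 -272.8 231 40
```

```text
time: 21.47
eef_pos: [428.8, -273.5, 231.5]
orientation: [-3.141, 0.0, 0.697]
wrist_force: [-0.0, -0.4, -0.3]
gripper_width: 0.658
finger_force: 20.0
d [ 0.3 -0.6  0.5] rv [-0.     0.    -0.001] dist 1 rows 0.020928221043936338 0.011746239652554608 t 21.4667 pos [ 428.8 -273.5  231.5]
```

```bash
python3 -m inch '0 0 1 0 0 0;0 0 1 0 0 0'
python3 -m inch '0 0 0 0 0 0;0 0 0 0 0 0;0 0 0 0 0 0;0 0 0 0 0 0;0 0 -15 0 0 0;0 0 -40 0 0 0;0 0 -60 0 0 0;0 0 -60 0 0 0' 1.0
python3 go.py 664.5 -157 230 40
```

```text
time: 21.63
eef_pos: [428.9, -273.6, 231.3]
orientation: [3.141, -0.001, 0.697]
wrist_force: [-1.3, 1.1, 6.4]
gripper_width: 0.66
finger_force: 20.0
time: 22.3
eef_pos: [429.7, -274.4, 293.7]
orientation: [3.137, -0.002, 0.696]
wrist_force: [0.4, 0.2, 0.6]
gripper_width: 1.001
finger_force: 0.0
d [255.3  60.3  64.4] rv [ 0.004 -0.002 -0.002] dist 270 rows 6.477108559966364 0.03920268040280044 t 22.3 pos [ 429.7 -274.4  293.7]
```

```bash
python3 -m inch '30 7 0 0 0 0;68 16 0 0 0 0;106 25 0 0 0 0;144 34 10 0 0 0;182 43 25 0 0 0;220 52 45 0 0 0;247 58 60 0 0 0;255 60 64 0 0 0'
python3 - <<'E'
from cell import bot
from h import *
ims=[]
for n,b in(("top",(-4.4,2.4)),("side",(1.2,-5.3))):
    d=bot.get_image(n);P=cloud(d).reshape(-1,3)-np.r_[b,0]
    ims.append(crop(d,pix(d,(428,-273,110))[0],28,400))
    for lo,hi in((156,167),(168,180)):
        p=P[(P[:,2]>lo)&(P[:,2]<hi)&(np.hypot(P[:,0]-428,P[:,1]+273)<45)]
        if len(p): print(n,len(p),np.median(p,axis=0),cv2.minAreaRect(p[:,:2].astype(np.float32)))
cv2.imwrite("pics/pan.png",np.hstack(ims))
E
python3 go.py 664.5 -157 91 40
```

```text
time: 22.97
eef_pos: [666.1, -151.0, 222.4]
orientation: [-3.138, 0.0, 0.703]
wrist_force: [0.3, 0.6, 0.1]
gripper_width: 1.003
finger_force: 0.0
top 293 [ 429.86907875 -273.03908697  161.13235151] ((429.087646484375, -273.791748046875), (56.97883987426758, 60.64744567871094), 1.79977548122406)
top 22 [ 430.37404447 -273.99438595  170.78455368] ((430.5466003417969, -274.194091796875), (11.87779426574707, 15.326432228088379), 1.6200610399246216)
side 357 [ 427.41054639 -275.20476293  160.94971132] ((429.7589416503906, -272.06768798828125), (62.9549674987793, 60.2290153503418), 26.40027618408203)
side 29 [ 429.04929044 -272.0140183   169.60118335] ((429.5492858886719, -272.36328125), (17.620033264160156, 16.232919692993164), 73.97647094726562)
d [ -0.8   3.2 133.2] rv [-0.002  0.002  0.002] dist 133 rows 3.1956307982980796 0.026749441656581746 t 23.0667 pos [ 663.5 -154.1  224.2]
```

View pics/pan.png

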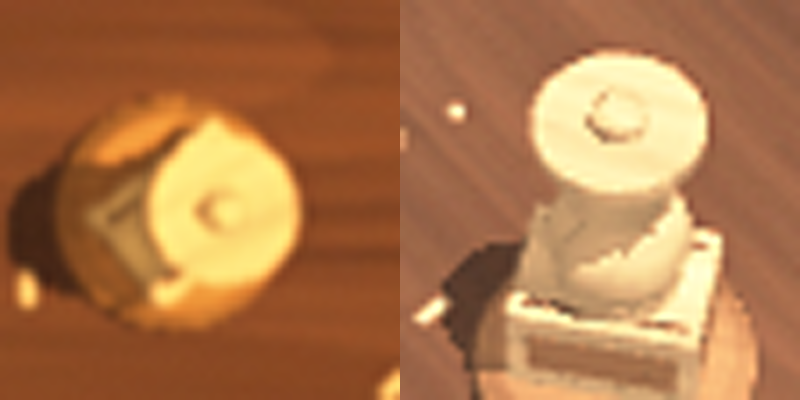

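The picture shows the pan level on the baluster, with its spigot at T crop (217,210) and S crop (617,115). The rim is at 161 mm and centred at (429.3,-273), so it is home. Now the cup.

```bash
python3 -m inch '0 2 20 0 0 0;-.8 3 55 0 0 0;-.8 3 90 0 0 0;-.8 3 112 0 0 0;-.8 3 120 0 0 0;-.8 3 120 0 0 0;-.8 3 120 0 0 0'
python3 go.py 664.5 -157 91 40
```

```text
time: 23.65
eef_pos: [664.0, -160.0, 108.0]
orientation: [3.141, -0.0, 0.695]
wrist_force: [-0.3, 0.8, 0.6]
gripper_width: 1.003
finger_force: 0.0
d [ 2.3 -2.  17. ] rv [ 0.001 -0.    -0.003] dist 17 rows 0.41479779123036303 0.024032683161129165 t 23.65 pos [ 664. -160.  108.]
```

```bash
python3 -m inch '2 -2 5 0 0 0;2 -2 12 0 0 0;2 -2 17 0 0 0;2 -2 17 0 0 0;2 -2 17 0 0 0'
python3 go.py 664.5 -157 91 40
python3 -m inch '0 0 0 0 0 0;0 0 0 0 0 0;0 0 0 0 0 0;0 0 0 0 0 0;0 0 0 0 0 0;0 0 0 0 0 0;0 0 0 0 0 0;0 0 0 0 0 0' 0.25 15
python3 -m inch '0 0 0 0 0 0;0 0 0 0 0 0;0 0 0 0 0 0' 0.25 15
python3 go.py 429.3 -273 285 40
```

```text
time: 24.07
eef_pos: [664.4, -155.7, 89.6]
orientation: [-3.141, 0.0, 0.697]
wrist_force: [0.3, 0.1, 0.4]
gripper_width: 0.998
finger_force: 0.0
d [-0.8  1.  -1.4] rv [-0.     0.    -0.001] dist 2 rows 0.045152565415694276 0.009459006588973615 t 24.0667 pos [ 664.4 -155.7   89.6]
time: 24.73
eef_pos: [664.6, -155.8, 89.8]
orientation: [3.141, -0.0, 0.697]
wrist_force: [0.8, -0.7, 0.5]
gripper_width: 0.474
finger_force: 0.3
time: 24.98
eef_pos: [664.6, -155.9, 89.8]
orientation: [3.141, -0.0, 0.697]
wrist_force: [0.5, -0.5, -0.2]
gripper_width: 0.461
finger_force: 15.0
d [-255.6  -61.1 -195.3] rv [ 0.    -0.    -0.001] dist 327 rows 7.851109193998056 0.011471055268494802 t 24.9833 pos [ 664.6 -155.9   89.8]
```

```bash
python3 -m inch '0 0 -15 0 0 0;0 0 -50 0 0 0;0 0 -88 0 0 0;-10 -2 -126 0 0 0;-28 -7 -160 0 0 0;-56 -13 -185 0 0 0;-92 -22 -190 0 0 0;-130 -31 -190 0 0 0' - 20
python3 -m inch '-36 -9 0 0 0 0;-68 -16 0 0 0 0;-94 -22 0 0 0 0;-112 -27 0 0 0 0;-121 -29 0 0 0 0;-125 -30 0 0 0 0;-125 -30 0 0 0 0;-125 -30 0 0 0 0'
python3 go.py 429.3 -273 265 40
```

```text
time: 25.65
eef_pos: [544.7, -215.8, 283.0]
orientation: [3.138, -0.003, 0.698]
wrist_force: [0.2, -0.6, -0.7]
gripper_width: 0.461
finger_force: 20.0
time: 26.32
eef_pos: [430.9, -272.3, 280.0]
orientation: [3.141, -0.001, 0.698]
wrist_force: [-0.1, 0.4, -0.5]
gripper_width: 0.46
finger_force: 20.0
d [-1.7 -0.5 15. ] rv [ 0.001 -0.001 -0.   ] dist 15 rows 0.3614787624735739 0.007314216651219436 t 26.3167 pos [ 430.9 -272.3  280. ]
```

```bash
python3 -m inch '-1 0 5 0 0 0;-1.2 0 12 0 0 0;-1.2 0 15 0 0 0;-1.2 0 15 0 0 0;-1.2 0 15 0 0 0'
python3 go.py 429.3 -273 251 40
```

```text
time: 26.73
eef_pos: [429.0, -273.3, 264.2]
orientation: [-3.141, 0.001, 0.697]
wrist_force: [0.3, 0.1, 0.3]
gripper_width: 0.46
finger_force: 20.0
d [ 0.4  0.  13.2] rv [-0.001  0.001 -0.001] dist 13 rows 0.31613711734859823 0.012567266413473395 t 26.7333 pos [ 429.  -273.3  264.2]
```

```bash
python3 -m inch '0 0 3 0 0 0;0 0 6 0 0 0;0 0 9 0 0 0;0 0 11 0 0 0;0 0 12 0 0 0;0 0 13 0 0 0;0 0 13.8 0 0 0;0 0 13.8 0 0 0'
python3 go.py 429.3 -273 251 40
```

```text
time: 27.4
eef_pos: [428.9, -273.4, 250.9]
orientation: [-3.142, -0.0, 0.697]
wrist_force: [0.5, -0.1, 0.2]
gripper_width: 0.462
finger_force: 20.0
d [ 0.6 -0.1 -0.1] rv [-0.    -0.    -0.001] dist 1 rows 0.015158181702634301 0.01112522483264678 t 27.4 pos [ 428.9 -273.4  250.9]
```

```bash
python3 -m inch '0 0 1 0 0 0;0 0 1 0 0 0'
python3 -m inch '0 0 0 0 0 0;0 0 0 0 0 0;0 0 0 0 0 0;0 0 0 0 0 0;0 0 -15 0 0 0;0 0 -45 0 0 0;0 0 -75 0 0 0;0 0 -80 0 0 0' 1.0
python3 -m inch '40 0 0 0 0 0;80 0 0 0 0 0;120 0 0 0 0 0;160 0 0 0 0 0;200 0 0 0 0 0;220 0 0 0 0 0;220 0 0 0 0 0'
python3 - <<'E'
from cell import bot
from h import *
ims=[]
for n,b in(("top",(-4.4,2.4)),("side",(1.2,-5.3))):
    d=bot.get_image(n);P=cloud(d).reshape(-1,3)-np.r_[b,0]
    ims.append(crop(d,pix(d,(428,-273,120))[0],36,400))
    p=P[(P[:,2]>203)&(P[:,2]<216)&(np.hypot(P[:,0]-428,P[:,1]+273)<35)]
    if len(p): print(n,len(p),np.median(p,axis=0),cv2.minAreaRect(p[:,:2].astype(np.float32)))
cv2.imwrite("pics/cup.png",np.hstack(ims))
E
```

```text
time: 27.57
eef_pos: [429.1, -273.5, 250.4]
orientation: [3.141, -0.001, 0.697]
wrist_force: [-1.5, 1.2, 6.7]
gripper_width: 0.459
finger_force: 20.0
time: 28.23
eef_pos: [429.7, -274.6, 333.6]
orientation: [3.137, -0.002, 0.696]
wrist_force: [0.2, -0.6, 0.6]
gripper_width: 0.972
finger_force: 0.0
time: 28.82
eef_pos: [601.2, -127.3, 328.6]
orientation: [-3.141, -0.001, 0.704]
wrist_force: [-0.1, -0.0, -0.4]
gripper_width: 1.004
finger_force: 0.0
top 123 [ 428.25589985 -275.50405079  208.95139108] ((428.7968444824219, -274.9116516113281), (41.08586883544922, 41.26312255859375), 28.8563232421875)
side 152 [ 429.30329185 -274.31631057  208.48009654] ((430.0331115722656, -273.4715881347656), (44.19087219238281, 40.68049621582031), 20.68833351135254)
```

View pics/cup.png

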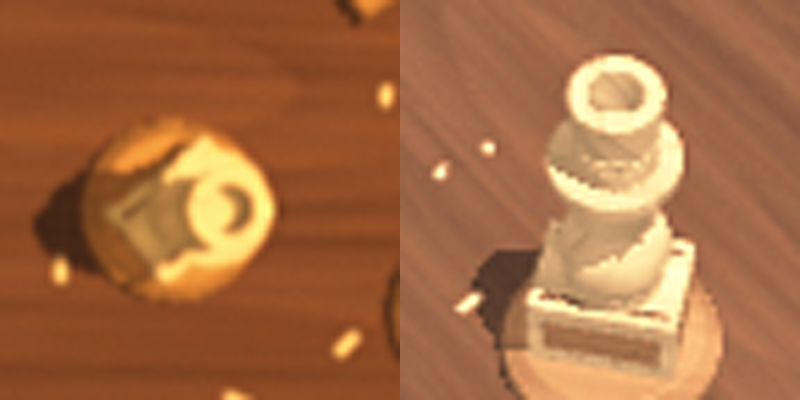

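The full stack stands upright: the cup rim is at 209 mm, centred on the base, at S crop (615,92). The foot still lies square across the pin, and the robot is clear.

```bash
python3 -c "
from cell import bot
print(bot.hand_in())"
```

```text
the job is handed in; nothing more can be done
None
```

The candlestick is stacked in order on the base nearest the robot, with the foot locked square across the pin and the baluster, pan and cup each measured fully home; I handed it in at about 29 s, and no verdict came back.

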